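# Sort salvaged supply modules by heft and put the good ones in the drawer

### The job

Sort the salvaged power-supply modules on the bench mat: open the drawer of the low cabinet well and stand every good module (filled, so clearly heavy in the hand, and with both ears of its foot plate whole) upright on its foot in it. Put all the rejects in the scrap bin: the empty cases, which look just the same but are light, and any module with an ear snapped off, however heavy. Once all the good ones are in, push the drawer fully home until you feel it meet its stop, and leave the fan, the wire spool and the test meter where they are.

Things in the scene. Friction and masses are not known exactly. Their poses are not given: they have to be found in the camera images.
- mod1: supply module: black plastic case 44 (x) x 30 (y) mm on a bright metal foot plate 4 thick, 36 wide (y); 38 mm tall, studs on top 3 more. Origin: case centre, underside of plate; z up, x along plate. Plate whole: 72 mm long, a 14 mm ear beyond each end of the case. Filled (220 to 300 g) or an empty case (50 to 70 g): looks do not tell. May be absent.
- mod2: supply module: black plastic case 44 (x) x 30 (y) mm on a bright metal foot plate 4 thick, 36 wide (y); 38 mm tall, studs on top 3 more. Origin: case centre, underside of plate; z up, x along plate. Plate whole: 72 mm long, a 14 mm ear beyond each end of the case. Filled (220 to 300 g) or an empty case (50 to 70 g): looks do not tell. May be absent.
- mod3: supply module: black plastic case 44 (x) x 30 (y) mm on a bright metal foot plate 4 thick, 36 wide (y); 38 mm tall, studs on top 3 more. Origin: case centre, underside of plate; z up, x along plate. Plate whole: 72 mm long, a 14 mm ear beyond each end of the case. Filled (220 to 300 g) or an empty case (50 to 70 g): looks do not tell. May be absent.
- mod4: supply module: black plastic case 44 (x) x 30 (y) mm on a bright metal foot plate 4 thick, 36 wide (y); 38 mm tall, studs on top 3 more. Origin: case centre, underside of plate; z up, x along plate. The ear at +x has snapped off flush with the case; the plate runs from x = -36 to +22 mm. May be absent.
- mod5: supply module: black plastic case 44 (x) x 30 (y) mm on a bright metal foot plate 4 thick, 36 wide (y); 38 mm tall, studs on top 3 more. Origin: case centre, underside of plate; z up, x along plate. Plate whole: 72 mm long, a 14 mm ear beyond each end of the case. Filled (220 to 300 g) or an empty case (50 to 70 g): looks do not tell. May be absent.
- mod6: supply module: black plastic case 44 (x) x 30 (y) mm on a bright metal foot plate 4 thick, 36 wide (y); 38 mm tall, studs on top 3 more. Origin: case centre, underside of plate; z up, x along plate. Plate whole: 72 mm long, a 14 mm ear beyond each end of the case. Filled (220 to 300 g) or an empty case (50 to 70 g): looks do not tell. May be absent.
- mat: blue-grey bench mat, 340 (x) x 250 (y) x 2 mm, fixed, on which the modules stand (their feet 2 mm above the bench); origin at its centre, underside. It lies to the left or to the right of the cabinet, the scrap bin on the other side.
- bin: grey open plastic scrap bin, 220 x 220 mm outside, walls 4 mm thick and 50 mm high, fixed to the bench; origin at the centre of its underside, z up.
- bin_in (a point): centre of the scrap bin's inner floor; the floor inside is 212 x 212 mm.
- cabinet: low grey steel cabinet, fixed to the bench, 240 (x) x 240 (y) x 78 mm high, with one drawer; origin at the centre of its underside, its front looks along its own -x, towards the robot.
- cabinet_drawer0 (a joint): travel of the cabinet's drawer in m: 0 shut against its stop, 0.165 fully open; opens along the cabinet's -x. Starts shut or a little ajar. Light sliding friction of about 1 N; it stays where it is left.
- cabinet_drawer0_handle (a point): middle of the drawer's steel bar handle, 11 mm thick, 120 mm long along the cabinet's y, 43 mm above the bench; its axis is 35 mm in front of the drawer's white front panel (15 mm thick, top edge 66 mm above the bench). The point has the drawer's axes.
- drawer_floor (a point): centre of the drawer's inner floor, 22 mm above the bench; moves with the drawer, axes those of the cabinet. The inside is 195 (x) x 198 mm (y), walls 34 mm high. With the drawer shut this point is 1.5 mm in front of the cabinet's centre. The ceiling above the shut drawer is 66 mm above the bench.
- fan: bystander: black square case fan 120 x 120 x 26 mm lying flat, loose; leave alone. Origin: centre of its underside.
- spool: bystander: bare metal wire spool, 60 mm across, 46 mm tall, standing loose on the rear half of the cabinet's top; leave alone. Origin: centre of its underside.
- meter: bystander: hand-held test meter 150 x 75 x 35 mm lying flat, red case, loose; leave alone. Origin: centre of its underside.
There are look-alikes about, which are no part of the job. What is shaped like the mod5 but pink or turquoise is not meant.

How it is judged (in metres and radians):
On the way, in this order (a step that is already met when the one before it is completed fails the run):
1. the drawer is pulled open by more than 100 mm (value of joint cabinet_drawer0 above 0.1 m), for 0.2 s.
2. all good modules stand upright in the open drawer, let go (value of joint cabinet_drawer0 above 0.06 m and x of mod2 in the frame of drawer_floor between -0.095 and 0.095 m and y of mod2 in the frame of drawer_floor between -0.095 and 0.095 m and z of mod2 in the frame of drawer_floor between -0.006 and 0.012 m and angle between each of mod2, mod3, mod6's own z axis and vertical below 0.2 rad and x of mod3 in the frame of drawer_floor between -0.095 and 0.095 m and y of mod3 in the frame of drawer_floor between -0.095 and 0.095 m and z of mod3 in the frame of drawer_floor between -0.006 and 0.012 m and x of mod6 in the frame of drawer_floor between -0.095 and 0.095 m and y of mod6 in the frame of drawer_floor between -0.095 and 0.095 m and z of mod6 in the frame of drawer_floor between -0.006 and 0.012 m and contact force between the fingers and mod2 below 0.1 N and contact force between the fingers and mod3 below 0.1 N and contact force between the fingers and mod6 below 0.1 N), for 0.2 s.
3. the drawer is pushed shut with the good modules in it (value of joint cabinet_drawer0 below 0.006 m and x of mod2 in the frame of drawer_floor between -0.095 and 0.095 m and y of mod2 in the frame of drawer_floor between -0.095 and 0.095 m and z of mod2 in the frame of drawer_floor between -0.006 and 0.012 m and angle between each of mod2, mod3, mod6's own z axis and vertical below 0.2 rad and x of mod3 in the frame of drawer_floor between -0.095 and 0.095 m and y of mod3 in the frame of drawer_floor between -0.095 and 0.095 m and z of mod3 in the frame of drawer_floor between -0.006 and 0.012 m and x of mod6 in the frame of drawer_floor between -0.095 and 0.095 m and y of mod6 in the frame of drawer_floor between -0.095 and 0.095 m and z of mod6 in the frame of drawer_floor between -0.006 and 0.012 m), for 0.2 s.
At the end, for the whole second after the job is handed in: The drawer is within 6 mm of its stop; every heavy module with both ears stands in it upright (within 0.2 rad) on its floor; every empty case and every module with a broken ear lies inside the scrap bin; all are at rest (all of step 3 and x of mod1 in the frame of bin_in between -0.105 and 0.105 m and y of mod1 in the frame of bin_in between -0.105 and 0.105 m and z of mod1 in the frame of bin_in between -0.006 and 0.055 m and x of mod5 in the frame of bin_in between -0.105 and 0.105 m and y of mod5 in the frame of bin_in between -0.105 and 0.105 m and z of mod5 in the frame of bin_in between -0.006 and 0.055 m and x of mod4 in the frame of bin_in between -0.105 and 0.105 m and y of mod4 in the frame of bin_in between -0.105 and 0.105 m and z of mod4 in the frame of bin_in between -0.006 and 0.055 m and linear speed of each of mod1, mod2, mod3, mod4, mod5, mod6 below 0.02 m/s); the robot touches nothing.
It fails at once if the fan is moved by more than 30 mm (distance of fan from where it was at the start of the episode above 0.03 m).
It fails at once if the wire spool is moved by more than 30 mm (distance of spool from where it was at the start of the episode above 0.03 m).
It fails at once if the test meter is moved by more than 30 mm (distance of meter from where it was at the start of the episode above 0.03 m).
Of mod1, mod2, mod3, mod4, mod5, mod6 only 4 to 6 are there at a start; the rules pass over those that are not, and their reading is None.
At some moment in a run one of mod1, mod2, mod3, mod4, mod5, mod6 may be knocked a few centimetres aside while the robot is not near it.
It also fails if it takes over 210 s, if anything falls off the work surface, if the arm or the gripper's body presses on something with over 40 N, if the wrist force passes 120 N, or if a joint passes its speed limit or range.

### The arm

A 7-joint arm with a two-finger parallel gripper is mounted at the origin on the work surface. World frame = base frame: x ahead of the robot, y to its left, z up, the work surface at z = 0. Lengths are in mm, angles in degrees, forces in N, time in s.
With the tool pointing down it reaches from about 350 to 900 mm from the base axis. Payload 7.2 kg.
Tool frame: the origin (TCP) lies at the very end of the fingers, on their centre line; the grasp point (between the pads) lies 19 mm behind it; z points along the fingers, y is the line along which they close (so a half turn about z gives the same grasp; the last joint's range is limited). The gripper opens to 85 mm and grips with 20 to 120 N. Pads are 22 mm wide; open, the fingers measure 114 mm over their backs; the gripper's body (76 mm by 85 mm) begins 54 mm behind the grasp point. The pads swing forward as they close: fully open they stand 13 mm farther back than shut.
Start: joints at [66.509, 23.554, -0.728, 91.456, 0.321, 64.991, -4.71], TCP at [209.478, -588.853, 231.297] pointing down, gripper open.
Joint ranges: [-169.25, 169.25], [-16.82, 113.86], [-84.01, 82.57], [7.8, 145.47], [-59.2, 239.2], [7.22, 106.19], [-163.78, 163.78]. Speed limits (degrees/s): [136.94, 136.94, 172.46, 172.46, 180, 180, 180].

### API

Orientations are given as a 3x3 rotation matrix whose columns are the frame's x, y, z axes.
In Python, from workcell import ctrl gives the robot as it stands.
- The arm moves only by the tool play_rows, never from a script. Its argument "rows" is a list of rows, each a list of 7 numbers: the opening, from 0 (shut) to 1 (fully open), then the shift along the world's x, y, z scaled (see below), then the turn, a rotation vector about the world's x, y, z scaled (see below). A call has 1 to 8 rows; each row is the pose to reach, as a shift and turn from the pose commanded when the call began; what a row does not reach only later rows make up. The controller multiplies each number of a shift by 400 mm and each number of a turn by pi/2 rad. A row lasts 1/8 s, in which the tool goes at most 62.5 mm and 10.7 degrees, less where a joint would pass 70% of its speed; a pose out of reach is approached as far as the arm can. A call with a number of a shift or a turn outside -1 to 1 is refused whole. A call with a gripper value outside its range is refused whole. The fingers move at their own pace and stop on an object; the grip force is fixed at half the most. Time passes only in rows, so rows that repeat a pose let the fingers close. It gives the time, the measured TCP pose, the force, the opening and the grip force at its end, in the units of the state.
- ctrl.state(): the state, without advancing time (a new reading comes with each control period).
- ctrl.snapshot(name): name is "scene" or "side" or "wrist"; returns (picture, depth): 384x512x3 uint8, red, green, blue; 384x512 float32, mm along the optical axis (not along the pixel's ray), 0 where there is no reading.
- ctrl.calibration(name): a dict with "mtx" (3x3 intrinsics, pixels), "dist" ([k1, k2, p1, p2, k3] as OpenCV has them; the pictures are not rectified), "cam_to_world" (4x4, takes a point from camera to world coordinates); the wrist camera has in their place "hand_eye" (4x4, takes a point from camera to tool coordinates, whose origin is the TCP and whose axes are the flange's). Camera axes: x right, y up, looking along -z (the intrinsics and any distortion apply to the point x, -y, -z); pixel columns grow to the right and rows downward; lengths in mm; the calibration is good to about 2 mm. A picture is of the moment at which its call begins: read the wrist's pose just before it. calibration takes no time and is no camera call.
- ctrl.job_done(): hands the job in; it is judged then, once.
The state is a dict: "time": time; "q": joint angles; "qvel": joint speeds; "tau": joint torques, N m; "tcp_pos": TCP position; "ee_rot": TCP orientation; "force": force on the tool from outside, world axes, zero at the start; "moment": the same for the moment, N m; "gripper_width": finger opening in mm; "finger_force": force on a finger pad.
Only numpy, scipy, OpenCV 4.12 (cv2) and the standard library are available. Lean on these libraries where they do the work, as an engineer would, in place of code of your own. Each camera call takes 0.05 s, during which the arm holds its last target. There are 200 camera calls.

## Working session

There is one attempt and no reset: what is moved stays moved. The work goes in short steps, Python scripts to look and compute and a tool call to move; the robot and the scene stay as the last step left them, time stands still between calls to the robot, and variables do not carry over. Pictures are saved under pics/ and viewed, at most 14 in all, crops included, and the job is handed in when it is done.

Besides the shell and the picture viewer there is one more tool, called after ">>>" as a command line: name --pt "numbers of a row" for each row, then --argument value for the rest. play_rows: Moves the arm, as the interface text tells. Shifts and turns lie within -1 to 1; 1 stands for 400 mm of shift or pi/2 rad of turn. Its arguments: {"type":"object","properties":{"rows":{"type":"array"}},"required":["rows"]}

```bash
mkdir -p pics; ls
cat > h.py <<'E'
import numpy as np,cv2
from workcell import ctrl
def snap(n,name):
    s=ctrl.state(); im,d=ctrl.snapshot(n); cv2.imwrite('pics/'+name+'.png',cv2.cvtColor(im,cv2.COLOR_RGB2BGR)); np.save('pics/'+name+'.npy',d)
    np.savez('pics/'+name+'_m.npz',T=pose(n,s)); return im,d
def pose(n,s):
    c=ctrl.calibration(n)
    if 'cam_to_world' in c: return np.array(c['cam_to_world'])
    T=np.eye(4);T[:3,:3]=s['ee_rot'];T[:3,3]=s['tcp_pos'];return T@np.array(c['hand_eye'])
def ray(n,T,uv):
    c=ctrl.calibration(n)
    p=cv2.undistortPoints(np.array(uv,float).reshape(-1,1,2),np.array(c['mtx']),np.array(c['dist']))[:,0]
    r=np.c_[p[:,0],-p[:,1],-np.ones(len(p))]; return T[:3,3],r@T[:3,:3].T
def onplane(n,T,uv,z):
    o,r=ray(n,T,uv); return o+r*((z-o[2])/r[:,2])[:,None]
def cloud(n,T,d):
    v,u=np.mgrid[0:384,0:512]; o,r=ray(n,T,np.c_[u.ravel(),v.ravel()]); P=o+r*d.reshape(-1,1); P[d.ravel()==0]=np.nan; return P.reshape(384,512,3)
def brief():
    s=ctrl.state(); print({k:np.round(s[k],2).tolist() for k in('time','tcp_pos','force','gripper_width','finger_force')}); print(np.round(s['ee_rot'],3).tolist())
E
python3 - <<'E'
from h import *
for n in('scene','side','wrist'):
    im,d=snap(n,n+'0'); print(n,np.round(pose(n,ctrl.state()),2).tolist())
a=cv2.imread('pics/scene0.png');b=cv2.imread('pics/side0.png')
brief()
E
```

```text
pics
scene [[0.54, -0.56, 0.63, 1151.42], [0.84, 0.34, -0.42, -525.5], [0.02, 0.76, 0.65, 750.53], [0.0, 0.0, 0.0, 1.0]]
side [[-0.66, 0.55, -0.5, -109.95], [-0.75, -0.47, 0.47, 497.89], [0.02, 0.69, 0.73, 966.72], [0.0, 0.0, 0.0, 1.0]]
wrist [[0.33, 0.9, 0.29, 282.2], [-0.94, 0.32, 0.1, -563.61], [-0.0, -0.3, 0.95, 372.78], [0.0, 0.0, 0.0, 1.0]]
{'time': 0.15, 'tcp_pos': [209.31, -588.51, 230.65], 'force': [0.62, -0.26, 0.13], 'gripper_width': 85.56, 'finger_force': 0.0}
[[0.942, 0.335, -0.001], [0.335, -0.942, 0.001], [-0.0, -0.001, -1.0]]
```

View pics/scene0.png

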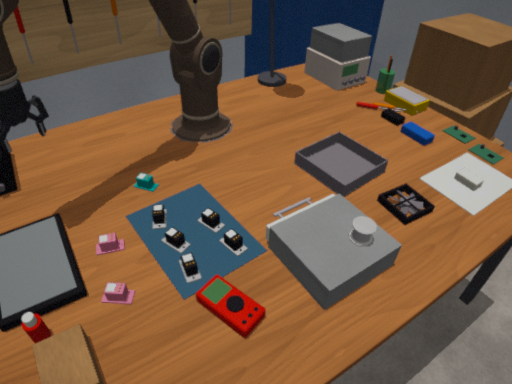

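View pics/side0.png

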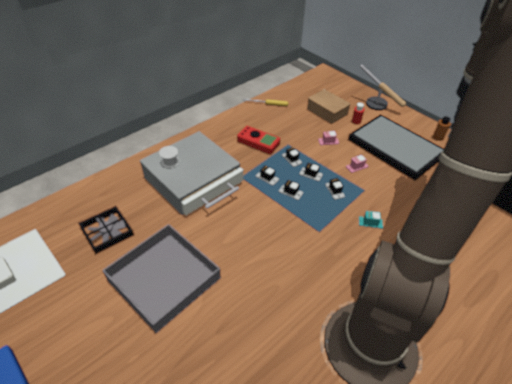

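Scene view: five black modules stand on the mat at about (158,215), (210,218), (175,238), (233,240) and (190,266). Look-alikes are turquoise (146,182) and pink (109,243), (117,292). The drawer handle is at (294,208), the bin at (341,160), the spool at (363,231), the fan at (406,202) and the meter at (230,302). I choose the five black ones on the mat, and check them in one close crop.

Run:
```python
from h import *
a=cv2.imread('pics/scene0.png')[180:300,120:270];b=cv2.imread('pics/side0.png')[135:235,240:370]
A=cv2.resize(a,(600,480),interpolation=cv2.INTER_CUBIC)[:, :]
cv2.imwrite('pics/c0.png',cv2.resize(np.hstack([cv2.resize(A,(400,320)),cv2.resize(b,(400,320),interpolation=cv2.INTER_CUBIC)]),(800,320)))
for n in('scene','side'):
    T=np.load(f'pics/{n}0_m.npz')['T'];P=cloud(n,T,np.load(f'pics/{n}0.npy'));im=cv2.imread(f'pics/{n}0.png');hsv=cv2.cvtColor(im,cv2.COLOR_BGR2HSV)
    x,y,z=[P[...,i] for i in range(3)]
    mat=(hsv[...,0]>95)&(hsv[...,0]<115)&(hsv[...,1]>110)&(z<8)&(x>300)&(x<1000)&(abs(y)<500)
    m=cv2.morphologyEx(mat.astype(np.uint8),cv2.MORPH_OPEN,np.ones((3,3)))
    k,l,st,c=cv2.connectedComponentsWithStats(m);i=1+st[1:,4].argmax()
    r=cv2.minAreaRect(P[l==i][:,:2].astype(np.float32));print(n,'mat',r)
    box=cv2.boxPoints(r); 
    inm=np.zeros((384,512),bool)
    cc=(np.c_[x.ravel(),y.ravel()]-r[0]);t=np.radians(r[2]);uu=cc@[np.cos(t),np.sin(t)];vv=cc@[-np.sin(t),np.cos(t)]
    inm=((abs(uu)<r[1][0]/2+15)&(abs(vv)<r[1][1]/2+15)).reshape(384,512)
    top=(inm&(z>28)&(z<52)).astype(np.uint8)
    k,l,st,c=cv2.connectedComponentsWithStats(top)
    for i in range(1,k):
        if st[i,4]>15:
            q=P[l==i]; q=q[q[:,2]>35];
            if len(q)>5: rr=cv2.minAreaRect(q[:,:2].astype(np.float32));print(' top',c[i].round(),st[i,4],np.round(rr[0]),np.round(rr[1]),round(rr[2]),np.nanmax(q[:,2]).round())
    # cabinet top & bin
    cab=((z>72)&(z<84)&(x>350)&(x<1000)&(abs(y)<500)).astype(np.uint8)
    k,l,st,c=cv2.connectedComponentsWithStats(cab);i=1+st[1:,4].argmax();print(' cab',c[i],[np.round(v,1) for v in cv2.minAreaRect(P[l==i][:,:2].astype(np.float32))])
    b=((z>44)&(z<56)&(x>300)&(x<1000)&(abs(y)<600)).astype(np.uint8)
    k,l,st,c=cv2.connectedComponentsWithStats(b)
    for i in range(1,k):
        if st[i,4]>60: print(' z50',c[i].round(),st[i,4],[np.round(v,1) for v in cv2.minAreaRect(P[l==i][:,:2].astype(np.float32))])
```

```text
scene mat ((498.79852294921875, -278.48284912109375), (336.7396545410156, 245.4427490234375), 4.663693428039551)
 top [158. 211.] 138 [ 404. -336.] [25. 46.] 68 46.0
 top [210. 215.] 178 [ 495. -219.] [46. 30.] 19 44.0
 top [174. 235.] 196 [ 509. -335.] [46. 30.] 20 44.0
 top [233. 237.] 198 [ 596. -207.] [45. 31.] 12 44.0
 top [271. 239.] 35 [ 659. -130.] [ 3. 21.] 87 52.0
 top [188. 262.] 220 [ 608. -341.] [30. 45.] 81 44.0
 cab [332.42719538 241.49301654] [array([759.8, -10. ]), array([227.1, 244.2]), np.float64(0.3)]
 z50 [339. 159.] 420 [array([488.7, 275.5]), array([224.2, 225.9]), np.float64(4.3)]
 z50 [292. 206.] 152 [array([601.6, -12.1]), array([ 27.6, 126.9]), np.float64(0.4)]
 z50 [325. 270.] 383 [array([811.1, -70.3]), array([337.7, 172.1]), np.float64(44.5)]Traceback (most recent call last):
  File "<stdin>", line 10, in <module>
ValueError: attempt to get argmax of an empty sequence
```

View pics/c0.png

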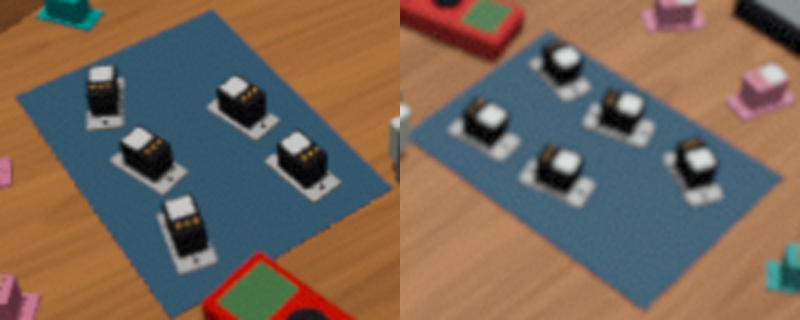

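The crop shows five black cases with white tops, each on a bright foot plate. Ears need a closer look, so I'll look with the wrist camera from above.

>>> play_rows --pt "1 0.15 0.15 0.2 0 0 -0.1" --pt "1 0.3 0.3 0.4 0 0 -0.218" --pt "1 0.45 0.45 0.42 0 0 -0.218" --pt "1 0.6 0.6 0.42 0 0 -0.218" --pt "1 0.75 0.75 0.42 0 0 -0.218" --pt "1 0.9 0.9 0.42 0 0 -0.218" --pt "1 0.98 1 0.42 0 0 -0.218" --pt "1 0.98 1 0.42 0 0 -0.218"

```text
time: 1.15
tcp_pos: [530.2, -263.2, 390.4]
ee_rot: [[1.0, -0.001, -0.0], [-0.001, -1.0, -0.0], [-0.0, 0.0, -1.0]]
force: [0.5, -1.6, -0.5]
gripper_width: 85.2
finger_force: 0.0
```

```bash
cat >> h.py <<'E'
def measure(name):
    n='wrist';s=ctrl.state();im,d=snap(n,name);T=np.load(f'pics/{name}_m.npz')['T'];P=cloud(n,T,d)
    x,y,z=[P[...,i] for i in range(3)]
    # tops of cases
    top=((z>30)&(z<54)&(x>320)&(x<690)&(y>-420)&(y<-140)).astype(np.uint8)
    k,l,st,c=cv2.connectedComponentsWithStats(top)
    for i in range(1,k):
        if st[i,4]<80: continue
        q=P[l==i]; 
        r=cv2.minAreaRect(q[q[:,2]>36][:,:2].astype(np.float32))
        a=r[2] if r[1][0]>r[1][1] else r[2]-90
        C=np.array(r[0]);e=np.array([np.cos(np.radians(a)),np.sin(np.radians(a))]);f=np.array([-e[1],e[0]])
        # ears: bright, unsaturated pixels near, cast to the plate plane
        v0,u0=int(c[i][1]),int(c[i][0]);R=90
        vv,uu=np.mgrid[max(0,v0-R):min(384,v0+R),max(0,u0-R):min(512,u0+R)]
        g=onplane(n,T,np.c_[uu.ravel(),vv.ravel()],6)[:,:2]-C
        px=im[vv.ravel(),uu.ravel()].astype(int);br=(px.min(1)>110)&(np.ptp(px,axis=1)<45)
        X=g@e;Y=g@f;ear=br&(abs(Y)<12)
        dens=[(ear&(X>lo)&(X<lo+10)).sum()/max(1,((abs(Y)<12)&(X>lo)&(X<lo+10)).sum()) for lo in(-35,25)]
        zz=P[vv.ravel(),uu.ravel(),2]
        print('mod',(u0,v0),'c',np.round(C,1),'size',np.round(r[1]),'ang %.1f'%a,'ears -/+ %.2f %.2f'%tuple(dens),'ztop %.1f'%np.nanmedian(q[:,2]))
    return im,P
E
python3 - <<'E'
from h import *
brief(); measure('w1')
E
```

```text
{'time': 1.15, 'tcp_pos': [530.18, -263.23, 390.36], 'force': [0.46, -1.56, -0.51], 'gripper_width': 85.24, 'finger_force': 0.0}
[[1.0, -0.001, -0.0], [-0.001, -1.0, -0.0], [-0.0, 0.0, -1.0]]
mod (287, 36) c [ 683.3 -313.8] size [12. 35.] ang -89.8 ears -/+ 0.00 0.00 ztop 34.0
mod (301, 93) c [ 606.6 -339.3] size [30. 45.] ang -9.5 ears -/+ 0.95 0.93 ztop 39.6
mod (211, 102) c [ 593.1 -207.3] size [45. 30.] ang 12.2 ears -/+ 0.86 0.89 ztop 39.7
mod (295, 159) c [ 507.4 -334.4] size [45. 30.] ang 21.8 ears -/+ 0.83 0.92 ztop 39.4
mod (221, 169) c [ 492.5 -220.2] size [44. 30.] ang 18.2 ears -/+ 0.72 0.85 ztop 39.3
mod (294, 222) c [ 402.2 -336.9] size [30. 44.] ang -23.2 ears -/+ 0.76 0.95 ztop 39.3
```

View pics/w1.png

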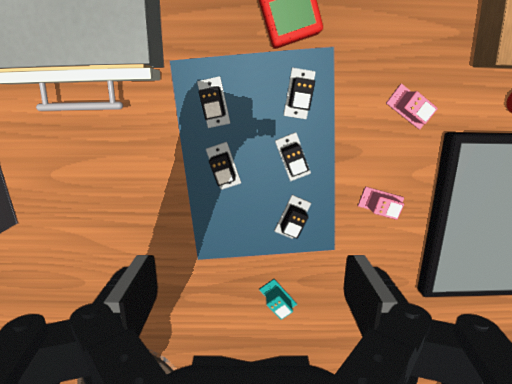

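Wrist view: modules at (211,102), (301,93), (295,159), (221,169), (294,222); handle at (80,105). The bottom module's upper ear at about (303,203) may be missing, so I'll zoom in there and check with depth.

Run:
```python
from h import *
n='wrist';im=cv2.imread('pics/w1.png');T=np.load('pics/w1_m.npz')['T'];P=cloud(n,T,np.load('pics/w1.npy'))
cv2.imwrite('pics/c1.png',np.hstack([cv2.resize(im[60:255,185:270],(340,590),interpolation=cv2.INTER_CUBIC)[:, :],cv2.resize(im[60:255,255:340],(340,590),interpolation=cv2.INTER_CUBIC)]))
x,y,z=[P[...,i] for i in range(3)]
m=(z>30)&(z<60)&(abs(y+12)<45)&(x>540)&(x<690)
q=P[m];h,e=np.histogram(q[:,0],np.arange(540,690,5));print([(int(a),int(b)) for a,b in zip(e,h) if b],)
for lo,hi in((540,612),(612,690)):
    k=q[(q[:,0]>lo)&(q[:,0]<hi)]; 
    if len(k): print(lo,k.mean(0).round(1),k[:,2].max(),np.polyfit(k[:,1],k[:,0],1).round(4))
```

```text
[(585, 158), (590, 213), (595, 84), (625, 61), (640, 142), (645, 95)]
540 [591.6 -13.7  46.7] 49.93353045012748 [1.100000e-03 5.916537e+02]
612 [640.7 -12.6  53.6] 58.117976860486806 [-6.100000e-03  6.405975e+02]
```

View pics/c1.png

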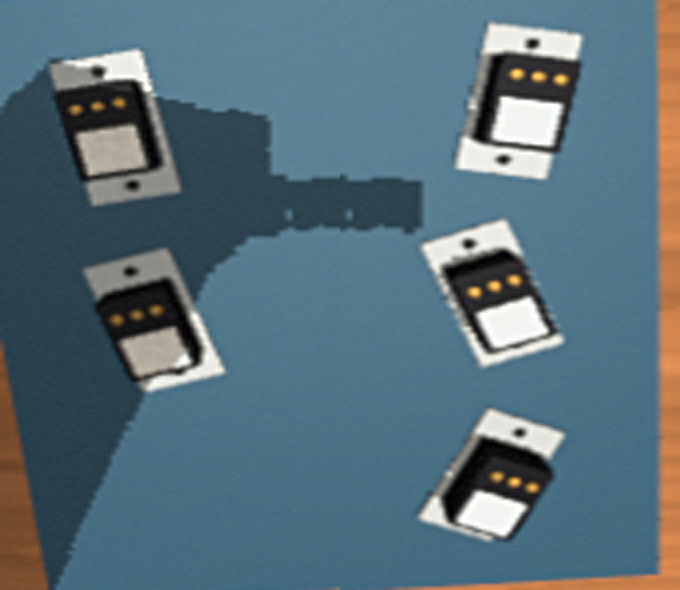

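Both ears show on the two upper modules. The lower three hide their near ear behind the case from here, so I'll recheck them later. Now the drawer.

>>> play_rows --pt "0.33 0.1 0.15 -0.1 0 0 0.11" --pt "0.33 0.15 0.3 -0.2 0 0 0.22" --pt "0.33 0.154 0.45 -0.3 0 0 0.33" --pt "0.33 0.154 0.625 -0.4 0 0 0.44" --pt "0.33 0.154 0.625 -0.48 0 0 0.6" --pt "0.33 0.154 0.625 -0.48 0 0 0.75" --pt "0.33 0.154 0.625 -0.48 0 0 0.9" --pt "0.33 0.154 0.625 -0.48 0 0 1"

```text
time: 2.2
tcp_pos: [590.4, -14.8, 197.5]
ee_rot: [[0.123, 0.992, -0.001], [0.992, -0.123, 0.0], [-0.0, -0.001, -1.0]]
force: [0.2, -0.3, 0.0]
gripper_width: 28.3
finger_force: 0.0
```

>>> play_rows --pt "0.33 0 0 0 0 0 0" --pt "0.33 0 0 0 0 0 0"

```text
time: 2.45
tcp_pos: [590.6, -15.2, 198.1]
ee_rot: [[0.134, 0.991, -0.0], [0.991, -0.134, -0.0], [-0.0, -0.0, -1.0]]
force: [-0.9, -0.3, 0.0]
gripper_width: 27.8
finger_force: 0.0
```

>>> play_rows --pt "0.33 0.003 0.005 -0.1 0 0 0.086" --pt "0.33 0.003 0.005 -0.2 0 0 0.086" --pt "0.33 0.003 0.005 -0.28 0 0 0.086" --pt "0.33 0.003 0.005 -0.36 0 0 0.086" --pt "0.33 0.003 0.005 -0.42 0 0 0.086" --pt "0.33 0.003 0.005 -0.435 0 0 0.086" --pt "0 0.003 0.005 -0.435 0 0 0.086" --pt "0 0.003 0.005 -0.435 0 0 0.086"

```text
time: 3.45
tcp_pos: [592.3, -12.7, 24.9]
ee_rot: [[-0.004, 1.0, 0.001], [1.0, 0.004, 0.0], [0.0, 0.001, -1.0]]
force: [2.0, -0.4, -4.1]
gripper_width: 8.9
finger_force: 58.5
```

>>> play_rows --pt "0 0 0 0 0 0 0" --pt "0 0 0 0 0 0 0"

```text
time: 3.7
tcp_pos: [592.3, -12.7, 24.8]
ee_rot: [[-0.005, 1.0, 0.001], [1.0, 0.005, 0.0], [0.0, 0.001, -1.0]]
force: [0.5, 0.5, -0.3]
gripper_width: 8.8
finger_force: 58.8
```

>>> play_rows --pt "0 -0.04 0 0 0 0 0" --pt "0 -0.09 0 0 0 0 0" --pt "0 -0.15 0 0 0 0 0" --pt "0 -0.21 0 0 0 0 0" --pt "0 -0.27 0 0 0 0 0" --pt "0 -0.32 0 0 0 0 0" --pt "0 -0.36 0 0 0 0 0" --pt "0 -0.38 0 0 0 0 0"

```text
time: 4.7
tcp_pos: [439.8, -13.4, 24.7]
ee_rot: [[-0.004, 1.0, 0.001], [1.0, 0.004, -0.001], [-0.001, 0.001, -1.0]]
force: [1.8, -3.6, 0.6]
gripper_width: 9.3
finger_force: 60.0
```

>>> play_rows --pt "0 -0.01 0 0 0 0 0" --pt "0 -0.01 0 0 0 0 0" --pt "0.4 -0.01 0 0 0 0 0" --pt "0.4 -0.01 0 0 0 0 0"

```text
time: 5.2
tcp_pos: [435.8, -12.2, 24.0]
ee_rot: [[-0.005, 1.0, -0.001], [1.0, 0.005, 0.001], [0.001, -0.001, -1.0]]
force: [-0.1, 0.7, 0.6]
gripper_width: 34.4
finger_force: 0.0
```

>>> play_rows --pt "0.4 0 0 0.12 0 0 0" --pt "0.4 0 0 0.25 0 0 0" --pt "0.6 0 -0.1 0.38 0 0 -0.12" --pt "0.6 0 -0.2 0.5 0 0 -0.24" --pt "0.6 0.02 -0.3 0.6 0 0 -0.36" --pt "0.6 0.02 -0.4 0.7 0 0 -0.48" --pt "0.6 0.02 -0.5 0.8 0 0 -0.6" --pt "0.6 0.02 -0.6 0.9 0 0 -0.72"

```text
time: 6.2
tcp_pos: [443.9, -253.6, 385.4]
ee_rot: [[0.903, 0.431, 0.0], [0.431, -0.903, 0.0], [0.0, -0.0, -1.0]]
force: [1.2, 0.4, -0.8]
gripper_width: 51.1
finger_force: 0.0
```

>>> play_rows --pt "0.6 0 -0.05 0.05 0 0 -0.12" --pt "0.6 0 -0.05 0.1 0 0 -0.24" --pt "0.6 0 -0.05 0.1 0 0 -0.29" --pt "0.6 0 -0.05 0.1 0 0 -0.29"

```text
time: 6.7
tcp_pos: [444.2, -272.4, 423.9]
ee_rot: [[1.0, -0.003, -0.0], [-0.003, -1.0, 0.0], [-0.0, -0.0, -1.0]]
force: [-0.5, 0.6, -0.2]
gripper_width: 50.9
finger_force: 0.0
```

Run:
```python
from h import *
brief(); im,P=measure('w2')
s=cv2.imread('pics/w2.png');cv2.imwrite('pics/w2v.png',cv2.resize(s[20:300,130:400],(780,590),interpolation=cv2.INTER_CUBIC))
```

```text
{'time': 6.7, 'tcp_pos': [444.21, -272.42, 423.9], 'force': [-0.54, 0.58, -0.15], 'gripper_width': 50.93, 'finger_force': 0.0}
[[1.0, -0.003, -0.0], [-0.003, -1.0, 0.0], [-0.0, -0.0, -1.0]]
mod (294, 33) c [ 606.2 -340.1] size [31. 44.] ang -9.1 ears -/+ 0.91 0.61 ztop 39.5
mod (205, 43) c [ 592.9 -207. ] size [44. 30.] ang 12.0 ears -/+ 0.93 0.62 ztop 39.5
mod (288, 102) c [ 506.6 -334.1] size [45. 29.] ang 22.3 ears -/+ 0.92 0.94 ztop 39.6
mod (216, 112) c [ 491.5 -220. ] size [44. 30.] ang 18.4 ears -/+ 0.86 0.86 ztop 39.7
mod (288, 167) c [ 402.2 -337.4] size [30. 44.] ang -23.3 ears -/+ 0.81 0.93 ztop 39.3
```

View pics/w2.png

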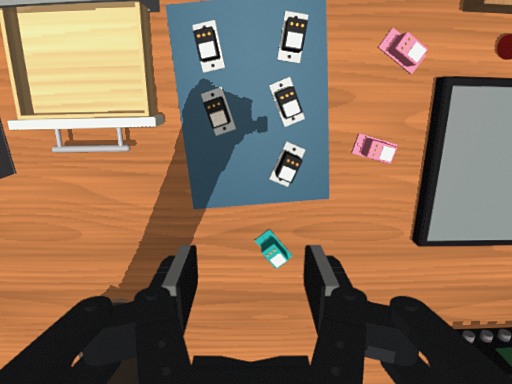

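Drawer stands open at the left (80,60). I'll look closer at the near ear of the lower module (288,167), and measure drawer inside.

Run:
```python
from h import *
s=cv2.imread('pics/w2.png');d=cv2.imread('pics/side0.png');cv2.imwrite('pics/c2.png',np.hstack([cv2.resize(s[60:200,190:320],(400,430),interpolation=cv2.INTER_CUBIC),cv2.resize(d[140:210,255:350],(400,430),interpolation=cv2.INTER_CUBIC)])) 
T=np.load('pics/w2_m.npz')['T'];P=cloud('wrist',T,np.load('pics/w2.npy'))
# drawer floor (z~22), walls
x,y,z=[P[...,i] for i in range(3)]
f=((z>17)&(z<28)&(y>-125)&(y<110)&(x>440)&(x<660)).astype(np.uint8);f=cv2.morphologyEx(f,cv2.MORPH_OPEN,np.ones((5,5)))
k,l,st,c=cv2.connectedComponentsWithStats(f);i=1+st[1:,4].argmax();q=P[l==i];print('floor',np.percentile(q,[1,50,99],axis=0).round(1).tolist())
b=(z>40)&(z<51)&(x<470)&(x>400)&(abs(y+12)<55);print('handle',P[b].mean(0).round(1), P[b].min(0).round(),P[b].max(0).round())
```

```text
floor [[495.1, -98.0, 19.2], [579.4, -6.6, 21.5], [655.2, 87.3, 24.7]]
handle [443.8 -11.8  46.3] [433. -67.  41.] [470.  43.  50.]
```

View pics/c2.png

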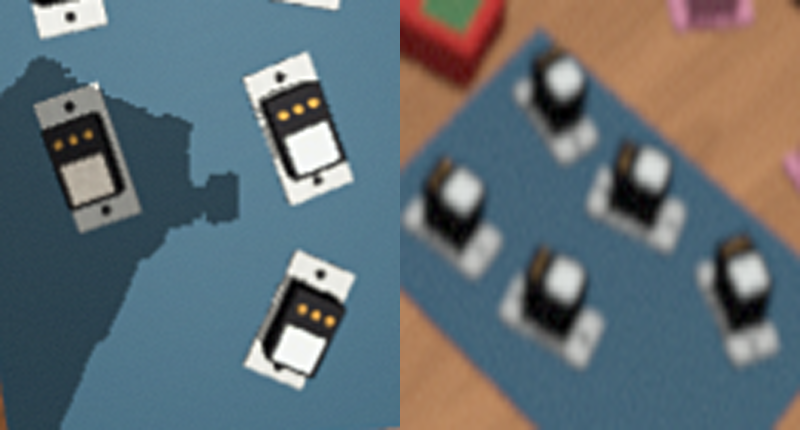

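All five show both ears (the hole is visible at each end, confirmed from the side), so mod4 is absent and weight decides. First module: (593,-207), 12°.

>>> play_rows --pt "0.6 0.05 0.02 -0.12 0 0 0.06" --pt "0.6 0.11 0.05 -0.24 0 0 0.133" --pt "0.6 0.17 0.08 -0.36 0 0 0.133" --pt "0.6 0.23 0.1 -0.48 0 0 0.133" --pt "0.6 0.29 0.13 -0.6 0 0 0.133" --pt "0.6 0.35 0.16 -0.72 0 0 0.133" --pt "0.6 0.372 0.164 -0.84 0 0 0.133" --pt "0.6 0.372 0.164 -0.86 0 0 0.133"

```text
time: 7.75
tcp_pos: [590.6, -205.7, 76.3]
ee_rot: [[0.979, 0.206, -0.007], [0.206, -0.979, 0.003], [-0.006, -0.004, -1.0]]
force: [-0.2, 0.6, 0.1]
gripper_width: 51.2
finger_force: 0.0
```

>>> play_rows --pt "0.6 0 0 -0.07 0 0 0" --pt "0.6 0 0 -0.14 0 0 0" --pt "0.6 0 0 -0.17 0 0 0" --pt "0.6 0 0 -0.17 0 0 0" --pt "0 0 0 -0.17 0 0 0" --pt "0 0 0 -0.17 0 0 0" --pt "0 0 0 -0.17 0 0 0" --pt "0 0 0 -0.17 0 0 0"

```text
time: 8.75
tcp_pos: [593.9, -207.6, 14.1]
ee_rot: [[0.979, 0.203, 0.003], [0.203, -0.979, -0.001], [0.002, 0.002, -1.0]]
force: [-1.3, 0.3, 5.4]
gripper_width: 29.0
finger_force: 60.8
```

>>> play_rows --pt "0 0 0 0.05 0 0 0" --pt "0 0 0 0.12 0 0 0" --pt "0 0 0 0.2 0 0 0" --pt "0 0 0 0.25 0 0 0" --pt "0 0 0 0.25 0 0 0" --pt "0 0 0 0.25 0 0 0" --pt "0 0 0 0.25 0 0 0"

```text
time: 9.62
tcp_pos: [591.9, -207.0, 110.9]
ee_rot: [[0.979, 0.203, -0.002], [0.203, -0.979, 0.001], [-0.002, -0.001, -1.0]]
force: [0.0, -0.4, -0.6]
gripper_width: 29.3
finger_force: 59.9
```

>>> play_rows --pt "0 0 0 0 0 0 0"

```text
time: 9.75
tcp_pos: [592.3, -207.0, 111.2]
ee_rot: [[0.979, 0.203, -0.002], [0.203, -0.979, 0.001], [-0.001, -0.001, -1.0]]
force: [0.1, -0.0, -0.6]
gripper_width: 29.2
finger_force: 59.9
```

>>> play_rows --pt "0 0 0 0.05 0 0 0" --pt "0 0 0 0.05 0 0 0" --pt "0 0 0 0.05 0 0 0" --pt "0 0 0 0.05 0 0 0"

```text
time: 10.25
tcp_pos: [592.5, -207.2, 132.0]
ee_rot: [[0.979, 0.203, -0.0], [0.203, -0.979, -0.0], [-0.0, -0.0, -1.0]]
force: [-0.6, 0.3, -0.0]
gripper_width: 28.9
finger_force: 59.9
```

>>> play_rows --pt "0 -0.04 0.12 0 0 0 0" --pt "0 -0.08 0.26 0 0 0 0" --pt "0 -0.12 0.4 0 0 0 0" --pt "0 -0.17 0.54 0 0 0 0" --pt "0 -0.22 0.68 0 0 0 0" --pt "0 -0.27 0.82 0 0 0 0" --pt "0 -0.31 0.95 0 0 0 0" --pt "0 -0.35 1 0 0 0 0"

```text
time: 11.25
tcp_pos: [451.6, 196.4, 132.4]
ee_rot: [[0.978, 0.207, 0.0], [0.207, -0.978, 0.002], [0.001, -0.001, -1.0]]
force: [-0.2, -0.4, -0.9]
gripper_width: 29.1
finger_force: 59.9
```

>>> play_rows --pt "0 0 0.09 0 0 0 0" --pt "0 0 0.11 -0.1 0 0 0" --pt "0 0 0.11 -0.2 0 0 0" --pt "0 0 0.11 -0.25 0 0 0" --pt "0 0 0.11 -0.265 0 0 0" --pt "0 0 0.11 -0.265 0 0 0" --pt "0.6 0 0.11 -0.265 0 0 0" --pt "0.6 0 0.11 -0.265 0 0 0"

```text
time: 12.25
tcp_pos: [453.4, 237.0, 27.2]
ee_rot: [[0.979, 0.202, 0.002], [0.202, -0.979, 0.001], [0.002, -0.0, -1.0]]
force: [0.6, 0.6, 0.2]
gripper_width: 51.2
finger_force: 0.0
```

>>> play_rows --pt "0.6 0 0 0 0 0 0" --pt "0.6 0 0 0.12 0 0 0" --pt "0.6 0 0 0.25 0 0 0"

```text
time: 12.62
tcp_pos: [452.2, 236.6, 127.1]
ee_rot: [[0.979, 0.203, -0.002], [0.203, -0.979, -0.0], [-0.002, 0.0, -1.0]]
force: [1.4, 0.3, 0.2]
gripper_width: 51.1
finger_force: 0.0
```

>>> play_rows --pt "0.6 0 -0.1 0.09 0 0 -0.06" --pt "0.6 0 -0.2 0.18 0 0 -0.13" --pt "0.6 0 -0.32 0.27 0 0 -0.13" --pt "0.6 0 -0.44 0.36 0 0 -0.13" --pt "0.6 0 -0.56 0.45 0 0 -0.13" --pt "0.6 0 -0.68 0.54 0 0 -0.13" --pt "0.6 0 -0.8 0.63 0 0 -0.13" --pt "0.6 0 -0.92 0.72 0 0 -0.13"

```text
time: 13.62
tcp_pos: [452.2, -132.7, 415.9]
ee_rot: [[1.0, -0.0, 0.001], [-0.0, -1.0, -0.0], [0.001, 0.0, -1.0]]
force: [1.0, 0.2, -0.0]
gripper_width: 51.2
finger_force: 0.0
```

>>> play_rows --pt "0.6 -0.02 -0.12 0.02 0 0 0" --pt "0.6 -0.02 -0.2 0.02 0 0 0" --pt "0.6 -0.02 -0.3 0.02 0 0 0" --pt "0.6 -0.02 -0.35 0.02 0 0 0" --pt "0.6 -0.02 -0.35 0.02 0 0 0"

```text
time: 14.25
tcp_pos: [444.5, -271.8, 421.9]
ee_rot: [[1.0, -0.002, -0.001], [-0.002, -1.0, 0.0], [-0.001, -0.0, -1.0]]
force: [0.6, 0.7, 0.5]
gripper_width: 51.4
finger_force: 0.0
```

Run:
```python
from h import *
brief(); measure('w3')
```

```text
{'time': 14.25, 'tcp_pos': [444.5, -271.77, 421.91], 'force': [0.59, 0.67, 0.47], 'gripper_width': 51.36, 'finger_force': 0.0}
[[1.0, -0.002, -0.001], [-0.002, -1.0, 0.0], [-0.001, -0.0, -1.0]]
mod (295, 33) c [ 605.8 -340.1] size [30. 43.] ang -9.2 ears -/+ 0.94 0.58 ztop 39.5
mod (289, 102) c [ 506.5 -334.1] size [45. 29.] ang 22.0 ears -/+ 0.92 0.94 ztop 39.6
mod (216, 112) c [ 491.5 -220.3] size [44. 30.] ang 17.7 ears -/+ 0.86 0.85 ztop 39.7
mod (289, 167) c [ 401.9 -337.6] size [31. 44.] ang -22.9 ears -/+ 0.74 0.94 ztop 39.3
```

>>> play_rows --pt "0.6 0.02 0.02 -0.12 0 0 0.1" --pt "0.6 0.04 0.04 -0.24 0 0 0.202" --pt "0.6 0.06 0.06 -0.36 0 0 0.202" --pt "0.6 0.08 0.08 -0.48 0 0 0.202" --pt "0.6 0.1 0.1 -0.6 0 0 0.202" --pt "0.6 0.1175 0.129 -0.72 0 0 0.202" --pt "0.6 0.1175 0.129 -0.84 0 0 0.202" --pt "0.6 0.1175 0.129 -0.85 0 0 0.202"

```text
time: 15.3
tcp_pos: [490.0, -216.7, 79.8]
ee_rot: [[0.949, 0.314, -0.005], [0.314, -0.949, 0.003], [-0.004, -0.005, -1.0]]
force: [-0.3, 0.0, 1.1]
gripper_width: 51.3
finger_force: 0.0
```

>>> play_rows --pt "0.6 0 0 -0.07 0 0 0" --pt "0.6 0 0 -0.14 0 0 0" --pt "0.6 0 0 -0.1675 0 0 0" --pt "0.6 0 0 -0.1675 0 0 0" --pt "0 0 0 -0.1675 0 0 0" --pt "0 0 0 -0.1675 0 0 0" --pt "0 0 0 -0.1675 0 0 0" --pt "0 0 0 -0.1675 0 0 0"

```text
time: 16.3
tcp_pos: [492.9, -219.8, 16.9]
ee_rot: [[0.95, 0.312, 0.002], [0.312, -0.95, -0.001], [0.002, 0.001, -1.0]]
force: [-0.6, 0.5, 6.6]
gripper_width: 29.0
finger_force: 60.9
```

>>> play_rows --pt "0 0 0 0.05 0 0 0" --pt "0 0 0 0.12 0 0 0" --pt "0 0 0 0.2 0 0 0" --pt "0 0 0 0.25 0 0 0" --pt "0 0 0 0.28 0 0 0" --pt "0 0 0 0.28 0 0 0" --pt "0 0 0 0.28 0 0 0"

```text
time: 17.18
tcp_pos: [491.2, -219.4, 126.5]
ee_rot: [[0.95, 0.312, -0.001], [0.312, -0.95, 0.0], [-0.001, -0.001, -1.0]]
force: [-0.7, -0.7, -2.7]
gripper_width: 29.3
finger_force: 59.8
```

>>> play_rows --pt "0 0 0 0 0 0 0"

```text
time: 17.3
tcp_pos: [491.2, -219.4, 126.3]
ee_rot: [[0.95, 0.312, -0.002], [0.312, -0.95, 0.001], [-0.001, -0.001, -1.0]]
force: [-0.4, 0.3, -2.3]
gripper_width: 28.8
finger_force: 59.8
```

>>> play_rows --pt "0 0 0 0 0 0 0"

```text
time: 17.42
tcp_pos: [491.5, -219.5, 126.6]
ee_rot: [[0.95, 0.312, -0.001], [0.312, -0.95, 0.0], [-0.001, -0.001, -1.0]]
force: [0.5, -0.1, -2.6]
gripper_width: 28.9
finger_force: 59.8
```

Heavy (2.5 N): good. Into the drawer.

>>> play_rows --pt "0 0.02 0.12 0 0 0 -0.1" --pt "0 0.06 0.26 0 0 0 -0.202" --pt "0 0.1 0.4 0 0 0 -0.202" --pt "0 0.14 0.52 0 0 0 -0.202" --pt "0 0.171 0.62 0 0 0 -0.202" --pt "0 0.171 0.656 0 0 0 -0.202" --pt "0 0.171 0.656 -0.07 0 0 -0.202" --pt "0 0.171 0.656 -0.14 0 0 -0.202"

```text
time: 18.42
tcp_pos: [560.0, 42.1, 70.6]
ee_rot: [[1.0, -0.001, 0.0], [-0.001, -1.0, -0.001], [0.0, 0.001, -1.0]]
force: [-0.4, -0.3, -2.3]
gripper_width: 29.0
finger_force: 60.2
```

>>> play_rows --pt "0 0 0 -0.05 0 0 0" --pt "0 0 0 -0.075 0 0 0" --pt "0 0 0 -0.08 0 0 0" --pt "0 0 0 -0.08 0 0 0" --pt "0 0 0 -0.08 0 0 0"

```text
time: 19.05
tcp_pos: [560.8, 42.8, 40.1]
ee_rot: [[1.0, -0.0, 0.001], [-0.0, -1.0, 0.0], [0.001, -0.0, -1.0]]
force: [-0.2, -0.2, -2.3]
gripper_width: 29.1
finger_force: 60.1
```

>>> play_rows --pt "0 0 0 -0.006 0 0 0" --pt "0 0 0 -0.006 0 0 0"

```text
time: 19.3
tcp_pos: [560.3, 42.8, 37.0]
ee_rot: [[1.0, -0.0, 0.0], [-0.0, -1.0, 0.0], [0.0, -0.0, -1.0]]
force: [-0.6, -0.5, -3.7]
gripper_width: 29.1
finger_force: 60.2
```

>>> play_rows --pt "0.5 0 0 0 0 0 0" --pt "0.5 0 0 0 0 0 0" --pt "0.5 0 0 0.05 0 0 0" --pt "0.5 0 0 0.12 0 0 0" --pt "0.5 0 0 0.22 0 0 0" --pt "0.5 0 0 0.32 0 0 0"

```text
time: 20.05
tcp_pos: [560.1, 42.8, 166.1]
ee_rot: [[1.0, -0.0, -0.0], [-0.0, -1.0, -0.0], [-0.0, 0.0, -1.0]]
force: [0.6, 0.0, -0.5]
gripper_width: 42.6
finger_force: 0.0
```

>>> play_rows --pt "0.6 -0.05 -0.12 0.07 0 0 0" --pt "0.6 -0.1 -0.24 0.14 0 0 0" --pt "0.6 -0.15 -0.36 0.21 0 0 0" --pt "0.6 -0.2 -0.48 0.28 0 0 0" --pt "0.6 -0.25 -0.6 0.35 0 0 0" --pt "0.6 -0.29 -0.7 0.42 0 0 0" --pt "0.6 -0.29 -0.79 0.5 0 0 0" --pt "0.6 -0.29 -0.79 0.6 0 0 0"

```text
time: 21.05
tcp_pos: [442.7, -276.2, 405.5]
ee_rot: [[1.0, -0.005, -0.001], [-0.005, -1.0, -0.001], [-0.001, 0.001, -1.0]]
force: [0.3, -0.2, 0.1]
gripper_width: 51.3
finger_force: 0.0
```

>>> play_rows --pt "0.6 0 0 0.03 0 0 0" --pt "0.6 0 0 0.03 0 0 0"

```text
time: 21.3
tcp_pos: [444.4, -273.0, 417.1]
ee_rot: [[1.0, 0.0, 0.001], [0.0, -1.0, -0.0], [0.001, 0.0, -1.0]]
force: [1.1, 0.3, -0.5]
gripper_width: 51.3
finger_force: 0.0
```

Run:
```python
from h import *
brief(); measure('w4')
```

```text
{'time': 21.3, 'tcp_pos': [444.36, -272.96, 417.14], 'force': [1.12, 0.29, -0.46], 'gripper_width': 51.25, 'finger_force': 0.0}
[[1.0, 0.0, 0.001], [0.0, -1.0, -0.0], [0.001, 0.0, -1.0]]
mod (294, 33) c [ 605.9 -339.9] size [30. 43.] ang -9.2 ears -/+ 0.92 0.56 ztop 39.5
mod (288, 103) c [ 506.4 -334. ] size [45. 29.] ang 21.8 ears -/+ 0.91 0.94 ztop 39.7
mod (288, 168) c [ 401.9 -337.3] size [30. 44.] ang -22.1 ears -/+ 0.78 0.93 ztop 39.4
```

View pics/w4.png

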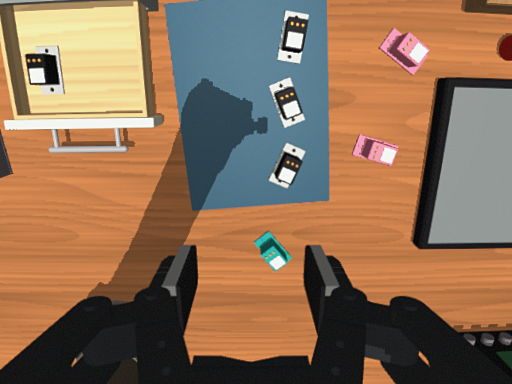

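The good module stands upright in the drawer at (43,68); three are left. Next: (506,-334), 22°.

>>> play_rows --pt "0.6 0.03 -0.02 -0.12 0 0 0.1" --pt "0.6 0.06 -0.04 -0.24 0 0 0.2" --pt "0.6 0.09 -0.06 -0.36 0 0 0.244" --pt "0.6 0.12 -0.09 -0.48 0 0 0.244" --pt "0.6 0.155 -0.12 -0.6 0 0 0.244" --pt "0.6 0.155 -0.1525 -0.72 0 0 0.244" --pt "0.6 0.155 -0.1525 -0.83 0 0 0.244" --pt "0.6 0.155 -0.1525 -0.8375 0 0 0.244"

```text
time: 22.35
tcp_pos: [503.1, -332.0, 77.4]
ee_rot: [[0.927, 0.374, -0.008], [0.374, -0.927, 0.005], [-0.005, -0.007, -1.0]]
force: [0.2, 0.6, -0.1]
gripper_width: 51.2
finger_force: 0.0
```

>>> play_rows --pt "0.6 0 0 -0.07 0 0 0" --pt "0.6 0 0 -0.14 0 0 0" --pt "0.6 0 0 -0.1675 0 0 0" --pt "0.6 0 0 -0.1675 0 0 0" --pt "0 0 0 -0.1675 0 0 0" --pt "0 0 0 -0.1675 0 0 0" --pt "0 0 0 -0.1675 0 0 0" --pt "0 0 0 -0.1675 0 0 0"

```text
time: 23.35
tcp_pos: [507.1, -334.6, 16.5]
ee_rot: [[0.927, 0.374, 0.002], [0.374, -0.927, -0.001], [0.002, 0.002, -1.0]]
force: [-0.2, 1.7, 7.0]
gripper_width: 28.3
finger_force: 61.5
```

>>> play_rows --pt "0 0 0 0.05 0 0 0" --pt "0 0 0 0.12 0 0 0" --pt "0 0 0 0.2 0 0 0" --pt "0 0 0 0.25 0 0 0" --pt "0 0 0 0.28 0 0 0" --pt "0 0 0 0.28 0 0 0" --pt "0 0 0 0.28 0 0 0"

```text
time: 24.22
tcp_pos: [505.6, -333.9, 126.1]
ee_rot: [[0.928, 0.374, -0.001], [0.374, -0.928, 0.001], [-0.001, -0.001, -1.0]]
force: [0.2, 0.0, -2.3]
gripper_width: 29.0
finger_force: 60.3
```

>>> play_rows --pt "0 0 0 0 0 0 0"

```text
time: 24.35
tcp_pos: [505.6, -333.9, 125.8]
ee_rot: [[0.928, 0.374, -0.002], [0.374, -0.928, 0.001], [-0.001, -0.001, -1.0]]
force: [0.0, 0.1, -3.7]
gripper_width: 29.2
finger_force: 60.3
```

>>> play_rows --pt "0 0 0 0 0 0 0"

```text
time: 24.48
tcp_pos: [505.8, -334.0, 126.1]
ee_rot: [[0.928, 0.374, -0.001], [0.374, -0.928, 0.001], [-0.001, -0.001, -1.0]]
force: [0.4, 0.1, -2.8]
gripper_width: 28.9
finger_force: 60.3
```

Heavy: good.

>>> play_rows --pt "0 0.02 0.13 0 0 0 -0.1" --pt "0 0.05 0.27 0 0 0 -0.2" --pt "0 0.08 0.41 0 0 0 -0.244" --pt "0 0.11 0.55 0 0 0 -0.244" --pt "0 0.136 0.68 0 0 0 -0.244" --pt "0 0.136 0.78 0 0 0 -0.244" --pt "0 0.136 0.805 -0.07 0 0 -0.244" --pt "0 0.136 0.805 -0.12 0 0 -0.244"

```text
time: 25.48
tcp_pos: [560.3, -10.3, 77.8]
ee_rot: [[1.0, 0.003, -0.001], [0.003, -1.0, 0.001], [-0.001, -0.001, -1.0]]
force: [0.5, -1.0, -2.6]
gripper_width: 28.6
finger_force: 60.4
```

>>> play_rows --pt "0 0 0 -0.05 0 0 0" --pt "0 0 0 -0.09 0 0 0" --pt "0 0 0 -0.102 0 0 0" --pt "0 0 0 -0.102 0 0 0" --pt "0 0 0 -0.102 0 0 0"

```text
time: 26.1
tcp_pos: [561.2, -12.3, 38.7]
ee_rot: [[1.0, -0.0, 0.001], [-0.0, -1.0, 0.0], [0.001, -0.0, -1.0]]
force: [0.4, 0.4, -1.7]
gripper_width: 29.1
finger_force: 60.4
```

>>> play_rows --pt "0 0 0 -0.003 0 0 0" --pt "0.5 0 0 -0.003 0 0 0" --pt "0.5 0 0 -0.003 0 0 0" --pt "0.5 0 0 0.05 0 0 0" --pt "0.5 0 0 0.12 0 0 0" --pt "0.5 0 0 0.22 0 0 0" --pt "0.5 0 0 0.32 0 0 0"

```text
time: 26.98
tcp_pos: [560.5, -12.2, 167.5]
ee_rot: [[1.0, -0.0, 0.0], [-0.0, -1.0, -0.0], [0.0, 0.0, -1.0]]
force: [0.2, 0.5, -0.7]
gripper_width: 42.5
finger_force: 0.0
```

>>> play_rows --pt "0.6 -0.05 -0.12 0.07 0 0 0" --pt "0.6 -0.1 -0.24 0.14 0 0 0" --pt "0.6 -0.15 -0.36 0.21 0 0 0" --pt "0.6 -0.2 -0.48 0.29 0 0 0" --pt "0.6 -0.25 -0.58 0.37 0 0 0" --pt "0.6 -0.29 -0.65 0.48 0 0 0" --pt "0.6 -0.29 -0.65 0.6 0 0 0" --pt "0.6 -0.29 -0.65 0.63 0 0 0"

```text
time: 27.98
tcp_pos: [445.0, -273.1, 421.6]
ee_rot: [[1.0, -0.001, 0.005], [-0.001, -1.0, -0.002], [0.005, 0.002, -1.0]]
force: [0.3, -0.3, -0.7]
gripper_width: 51.4
finger_force: 0.0
```

>>> play_rows --pt "0.6 0 0 0 0 0 0"

```text
time: 28.1
tcp_pos: [444.8, -272.1, 418.5]
ee_rot: [[1.0, 0.0, 0.001], [0.0, -1.0, -0.0], [0.001, 0.0, -1.0]]
force: [0.0, 0.1, 0.6]
gripper_width: 51.0
finger_force: 0.0
```

Run:
```python
from h import *
brief(); measure('w5')
```

```text
{'time': 28.1, 'tcp_pos': [444.77, -272.09, 418.47], 'force': [0.04, 0.09, 0.56], 'gripper_width': 51.05, 'finger_force': 0.0}
[[1.0, 0.0, 0.001], [0.0, -1.0, -0.0], [0.001, 0.0, -1.0]]
mod (295, 33) c [ 606.1 -340. ] size [31. 44.] ang -9.1 ears -/+ 0.94 0.61 ztop 39.5
mod (289, 168) c [ 402.1 -337.4] size [30. 44.] ang -22.6 ears -/+ 0.77 0.91 ztop 39.4
```

>>> play_rows --pt "0.6 0.06 -0.02 -0.12 0 0 -0.05" --pt "0.6 0.12 -0.04 -0.24 0 0 -0.101" --pt "0.6 0.18 -0.07 -0.36 0 0 -0.101" --pt "0.6 0.24 -0.1 -0.48 0 0 -0.101" --pt "0.6 0.3 -0.13 -0.6 0 0 -0.101" --pt "0.6 0.36 -0.16 -0.72 0 0 -0.101" --pt "0.6 0.403 -0.17 -0.83 0 0 -0.101" --pt "0.6 0.403 -0.17 -0.841 0 0 -0.101"

```text
time: 29.15
tcp_pos: [603.2, -337.7, 75.3]
ee_rot: [[0.988, -0.157, -0.009], [-0.157, -0.988, 0.004], [-0.009, -0.003, -1.0]]
force: [-0.3, -0.2, 0.7]
gripper_width: 51.3
finger_force: 0.0
```

>>> play_rows --pt "0.6 0 0 -0.07 0 0 0" --pt "0.6 0 0 -0.14 0 0 0" --pt "0.6 0 0 -0.1675 0 0 0" --pt "0.6 0 0 -0.1675 0 0 0" --pt "0 0 0 -0.1675 0 0 0" --pt "0 0 0 -0.1675 0 0 0" --pt "0 0 0 -0.1675 0 0 0" --pt "0 0 0 -0.1675 0 0 0"

```text
time: 30.15
tcp_pos: [606.8, -340.8, 16.5]
ee_rot: [[0.987, -0.158, 0.002], [-0.158, -0.987, -0.001], [0.003, 0.001, -1.0]]
force: [-0.9, 0.1, 6.9]
gripper_width: 29.1
finger_force: 60.6
```

>>> play_rows --pt "0 0 0 0.05 0 0 0" --pt "0 0 0 0.12 0 0 0" --pt "0 0 0 0.2 0 0 0" --pt "0 0 0 0.25 0 0 0" --pt "0 0 0 0.28 0 0 0" --pt "0 0 0 0.28 0 0 0" --pt "0 0 0 0.28 0 0 0"

```text
time: 31.02
tcp_pos: [605.1, -339.8, 125.4]
ee_rot: [[0.987, -0.158, -0.002], [-0.158, -0.987, 0.001], [-0.002, -0.001, -1.0]]
force: [-0.6, 0.0, -1.3]
gripper_width: 28.9
finger_force: 59.8
```

>>> play_rows --pt "0 0 0 0 0 0 0"

```text
time: 31.15
tcp_pos: [605.2, -339.9, 125.3]
ee_rot: [[0.987, -0.158, -0.002], [-0.158, -0.987, 0.001], [-0.002, -0.001, -1.0]]
force: [1.0, -0.1, -1.0]
gripper_width: 28.9
finger_force: 59.8
```

>>> play_rows --pt "0 0 0 0 0 0 0"

```text
time: 31.28
tcp_pos: [605.4, -340.1, 125.8]
ee_rot: [[0.987, -0.158, -0.001], [-0.158, -0.987, 0.0], [-0.001, -0.0, -1.0]]
force: [0.2, 0.3, -0.5]
gripper_width: 29.0
finger_force: 59.8
```

>>> play_rows --pt "0 0 0 0 0 0 0" --pt "0 0 0 0 0 0 0"

```text
time: 31.52
tcp_pos: [605.7, -340.2, 126.6]
ee_rot: [[0.987, -0.158, -0.0], [-0.158, -0.987, 0.0], [-0.0, -0.0, -1.0]]
force: [0.3, -0.3, -0.8]
gripper_width: 28.9
finger_force: 59.8
```

>>> play_rows --pt "0 0 0 0 0 0 0" --pt "0 0 0 0 0 0 0"

```text
time: 31.78
tcp_pos: [605.8, -340.2, 126.7]
ee_rot: [[0.987, -0.158, 0.0], [-0.158, -0.987, -0.0], [0.0, 0.0, -1.0]]
force: [-0.5, 0.3, -0.6]
gripper_width: 28.7
finger_force: 59.8
```

>>> play_rows --pt "0 0 0 0 0 0 0" --pt "0 0 0 0 0 0 0"

```text
time: 32.02
tcp_pos: [605.8, -340.2, 126.7]
ee_rot: [[0.987, -0.158, 0.0], [-0.158, -0.987, -0.0], [0.0, 0.0, -1.0]]
force: [0.5, 0.2, -0.3]
gripper_width: 29.3
finger_force: 59.8
```

Light: reject, into the bin.

>>> play_rows --pt "0 -0.02 0.1 0.04 0 0 0" --pt "0 -0.04 0.22 0.06 0 0 0" --pt "0 -0.06 0.35 0.06 0 0 0" --pt "0 -0.08 0.48 0.06 0 0 0" --pt "0 -0.1 0.62 0.06 0 0 0" --pt "0 -0.12 0.76 0.06 0 0 0" --pt "0 -0.14 0.9 0.06 0 0 0" --pt "0 -0.15 1 0.06 0 0 0"

```text
time: 33.02
tcp_pos: [545.2, 62.7, 151.0]
ee_rot: [[0.988, -0.156, 0.0], [-0.156, -0.988, 0.001], [0.0, -0.001, -1.0]]
force: [0.8, -0.7, -0.8]
gripper_width: 28.9
finger_force: 59.8
```

>>> play_rows --pt "0 -0.02 0.13 0 0 0 0" --pt "0 -0.03 0.27 0 0 0 0" --pt "0 -0.04 0.41 0 0 0 0" --pt "0 -0.05 0.54 0 0 0 0" --pt "0 -0.0525 0.62 0 0 0 0" --pt "0 -0.0525 0.6375 0 0 0 0" --pt "0 -0.0525 0.6375 -0.1 0 0 0" --pt "0 -0.0525 0.6375 -0.2 0 0 0"

```text
time: 34.02
tcp_pos: [525.6, 313.7, 70.4]
ee_rot: [[0.987, -0.159, 0.002], [-0.159, -0.987, 0.0], [0.002, -0.0, -1.0]]
force: [0.1, 0.7, -0.7]
gripper_width: 28.8
finger_force: 59.8
```

>>> play_rows --pt "0 0 0 -0.08 0 0 0" --pt "0 0 0 -0.11 0 0 0" --pt "0 0 0 -0.11 0 0 0" --pt "0.5 0 0 -0.11 0 0 0" --pt "0.5 0 0 -0.11 0 0 0" --pt "0.5 0 0 -0.11 0 0 0" --pt "0.5 0 0 0 0 0 0" --pt "0.5 0 0 0.14 0 0 0"

```text
time: 35.02
tcp_pos: [524.0, 314.3, 126.9]
ee_rot: [[0.987, -0.158, -0.002], [-0.158, -0.987, -0.002], [-0.002, 0.002, -1.0]]
force: [1.0, 1.4, 0.0]
gripper_width: 42.9
finger_force: 0.0
```

>>> play_rows --pt "0.6 -0.02 -0.1 0.09 0 0 0.05" --pt "0.6 -0.04 -0.21 0.18 0 0 0.101" --pt "0.6 -0.07 -0.33 0.27 0 0 0.101" --pt "0.6 -0.1 -0.45 0.35 0 0 0.101" --pt "0.6 -0.13 -0.57 0.43 0 0 0.101" --pt "0.6 -0.16 -0.69 0.51 0 0 0.101" --pt "0.6 -0.19 -0.81 0.59 0 0 0.101" --pt "0.6 -0.2 -0.93 0.67 0 0 0.101"

```text
time: 36.02
tcp_pos: [443.7, -58.8, 396.4]
ee_rot: [[1.0, -0.0, 0.002], [-0.0, -1.0, 0.001], [0.002, -0.001, -1.0]]
force: [1.2, -0.1, -0.7]
gripper_width: 51.0
finger_force: 0.0
```

>>> play_rows --pt "0.6 -0.01 -0.13 0.04 0 0 0" --pt "0.6 -0.02 -0.27 0.06 0 0 0" --pt "0.6 -0.03 -0.4 0.06 0 0 0" --pt "0.6 -0.035 -0.53 0.06 0 0 0" --pt "0.6 -0.035 -0.535 0.06 0 0 0" --pt "0.6 -0.035 -0.535 0.06 0 0 0"

```text
time: 36.78
tcp_pos: [430.7, -270.7, 418.7]
ee_rot: [[1.0, -0.0, 0.0], [-0.0, -1.0, 0.001], [0.0, -0.001, -1.0]]
force: [0.9, 0.6, 1.0]
gripper_width: 51.5
finger_force: 0.0
```

Run:
```python
from h import *
brief(); measure('w6')
```

```text
{'time': 36.78, 'tcp_pos': [430.74, -270.73, 418.69], 'force': [0.92, 0.62, 0.98], 'gripper_width': 51.45, 'finger_force': 0.0}
[[1.0, -0.0, 0.0], [-0.0, -1.0, 0.001], [0.0, -0.001, -1.0]]
mod (290, 160) c [ 402.  -337.5] size [30. 44.] ang -23.9 ears -/+ 0.75 0.94 ztop 39.3
```

>>> play_rows --pt "0.6 -0.02 -0.03 -0.12 0 0 -0.1" --pt "0.6 -0.04 -0.06 -0.24 0 0 -0.2" --pt "0.6 -0.06 -0.09 -0.36 0 0 -0.256" --pt "0.6 -0.072 -0.12 -0.48 0 0 -0.256" --pt "0.6 -0.072 -0.15 -0.6 0 0 -0.256" --pt "0.6 -0.072 -0.167 -0.72 0 0 -0.256" --pt "0.6 -0.072 -0.167 -0.83 0 0 -0.256" --pt "0.6 -0.072 -0.167 -0.841 0 0 -0.256"

```text
time: 37.83
tcp_pos: [401.1, -335.4, 80.0]
ee_rot: [[0.921, -0.39, -0.004], [-0.39, -0.921, 0.003], [-0.005, -0.001, -1.0]]
force: [1.1, 0.1, 0.2]
gripper_width: 51.5
finger_force: 0.0
```

>>> play_rows --pt "0.6 0 0 -0.07 0 0 0" --pt "0.6 0 0 -0.14 0 0 0" --pt "0.6 0 0 -0.1675 0 0 0" --pt "0.6 0 0 -0.1675 0 0 0" --pt "0 0 0 -0.1675 0 0 0" --pt "0 0 0 -0.1675 0 0 0" --pt "0 0 0 -0.1675 0 0 0" --pt "0 0 0 -0.1675 0 0 0"

```text
time: 38.83
tcp_pos: [403.0, -338.4, 16.8]
ee_rot: [[0.92, -0.391, 0.002], [-0.391, -0.92, -0.001], [0.002, -0.0, -1.0]]
force: [-0.5, 1.3, 6.5]
gripper_width: 28.6
finger_force: 60.2
```

>>> play_rows --pt "0 0 0 0.05 0 0 0" --pt "0 0 0 0.12 0 0 0" --pt "0 0 0 0.2 0 0 0" --pt "0 0 0 0.25 0 0 0" --pt "0 0 0 0.28 0 0 0" --pt "0 0 0 0.28 0 0 0" --pt "0 0 0 0.28 0 0 0"

```text
time: 39.7
tcp_pos: [401.6, -337.6, 126.6]
ee_rot: [[0.92, -0.391, -0.001], [-0.391, -0.92, 0.001], [-0.001, -0.0, -1.0]]
force: [-0.1, 0.1, -3.1]
gripper_width: 28.9
finger_force: 59.7
```

>>> play_rows --pt "0 0 0 0 0 0 0"

```text
time: 39.83
tcp_pos: [401.5, -337.7, 126.4]
ee_rot: [[0.92, -0.392, -0.001], [-0.392, -0.92, 0.001], [-0.002, -0.0, -1.0]]
force: [-0.0, -0.6, -2.1]
gripper_width: 28.8
finger_force: 59.7
```

>>> play_rows --pt "0 0 0 0 0 0 0" --pt "0 0 0 0 0 0 0"

```text
time: 40.08
tcp_pos: [401.8, -338.0, 126.9]
ee_rot: [[0.92, -0.392, -0.001], [-0.392, -0.92, 0.0], [-0.001, 0.0, -1.0]]
force: [-0.0, -0.2, -2.4]
gripper_width: 29.0
finger_force: 59.7
```

Heavy: good. Third slot in the drawer.

>>> play_rows --pt "0 0.06 0.1 0 0 0 0.1" --pt "0 0.12 0.21 0 0 0 0.2" --pt "0 0.18 0.32 0 0 0 0.256" --pt "0 0.25 0.43 0 0 0 0.256" --pt "0 0.32 0.54 0 0 0 0.256" --pt "0 0.38 0.65 0 0 0 0.256" --pt "0 0.396 0.6725 0 0 0 0.256" --pt "0 0.396 0.6725 -0.05 0 0 0.256"

```text
time: 41.08
tcp_pos: [562.0, -68.1, 108.0]
ee_rot: [[1.0, 0.002, 0.003], [0.002, -1.0, -0.0], [0.003, 0.0, -1.0]]
force: [-1.1, -0.6, -3.5]
gripper_width: 28.9
finger_force: 60.1
```

>>> play_rows --pt "0 0 0 -0.05 0 0 0" --pt "0 0 0 -0.1 0 0 0" --pt "0 0 0 -0.14 0 0 0" --pt "0 0 0 -0.165 0 0 0" --pt "0 0 0 -0.172 0 0 0" --pt "0 0 0 -0.172 0 0 0" --pt "0 0 0 -0.172 0 0 0"

```text
time: 41.95
tcp_pos: [560.8, -69.1, 39.0]
ee_rot: [[1.0, -0.0, 0.001], [-0.0, -1.0, -0.0], [0.001, 0.0, -1.0]]
force: [-0.0, 0.4, -3.1]
gripper_width: 29.1
finger_force: 60.1
```

>>> play_rows --pt "0 0 0 -0.004 0 0 0" --pt "0.48 0 0 -0.004 0 0 0" --pt "0.48 0 0 -0.004 0 0 0" --pt "0.48 0 0 0.05 0 0 0" --pt "0.48 0 0 0.12 0 0 0" --pt "0.48 0 0 0.22 0 0 0" --pt "0.48 0 0 0.35 0 0 0" --pt "0.48 0 0 0.45 0 0 0"

```text
time: 42.95
tcp_pos: [560.7, -69.2, 220.9]
ee_rot: [[1.0, -0.0, 0.002], [-0.0, -1.0, 0.0], [0.002, -0.0, -1.0]]
force: [0.6, 1.6, -0.8]
gripper_width: 41.0
finger_force: 0.0
```

>>> play_rows --pt "0 -0.1 0.03 0.08 0 0 0" --pt "0 -0.2 0.06 0.16 0 0 0" --pt "0 -0.3 0.1 0.25 0 0 0" --pt "0 -0.4 0.14 0.35 0 0 0" --pt "0 -0.45 0.14 0.4 0 0 0" --pt "0 -0.45 0.14 0.4 0 0 0"

```text
time: 43.7
tcp_pos: [380.2, -13.0, 380.3]
ee_rot: [[1.0, 0.0, 0.005], [0.0, -1.0, 0.002], [0.005, -0.002, -1.0]]
force: [-0.1, -0.7, -0.2]
gripper_width: 0.1
finger_force: 0.0
```

Run:
```python
from h import *
brief(); snap('wrist','w7'); snap('scene','s7')
a=cv2.imread('pics/w7.png');b=cv2.imread('pics/s7.png')[100:330,120:450]
cv2.imwrite('pics/c7.png',np.vstack([cv2.resize(a,(400,300)),cv2.resize(b,(400,280))]))
P=cloud('wrist',np.load('pics/w7_m.npz')['T'],np.load('pics/w7.npy'));x,y,z=[P[...,i] for i in range(3)]
m=((z>56.5)&(z<70)&(x>505)&(x<625)&(y>-110)&(y<85)).astype(np.uint8)
k,l,st,c=cv2.connectedComponentsWithStats(m)
for i in range(1,k):
    if st[i,4]>60: q=P[l==i];print([np.round(v) for v in cv2.minAreaRect(q[:,:2].astype(np.float32))],q[:,2].mean().round(1),q[:,2].std().round(1))
b=(z>40)&(z<51)&(x<470)&(x>400)&(abs(y+12)<55);print('handle',np.median(P[b],axis=0).round(1))
```

```text
{'time': 43.7, 'tcp_pos': [380.23, -13.03, 380.28], 'force': [-0.11, -0.69, -0.19], 'gripper_width': 0.12, 'finger_force': 0.0}
[[1.0, 0.0, 0.005], [0.0, -1.0, 0.002], [0.005, -0.002, -1.0]]
[array([555.,  42.]), array([37., 29.]), np.float64(0.0)] 59.5 1.1
[array([556., -14.]), array([30., 35.]), np.float64(90.0)] 59.6 1.0
[array([555., -70.]), array([38., 31.]), np.float64(1.0)] 59.6 1.1
handle [439.6 -10.4  46.8]
```

View pics/c7.png

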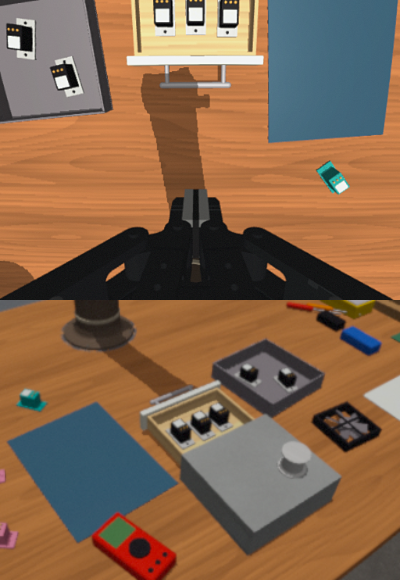

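Wrist view (top): three modules stand upright in the drawer, two rejects lie in the bin at the left, and the mat is empty. The scene view confirms it, with the bystanders in place. Now push the drawer shut with closed fingers.

>>> play_rows --pt "0 0.02 0 -0.14 0 0 0" --pt "0 0.03 0 -0.28 0 0 0" --pt "0 0.03 0 -0.42 0 0 0" --pt "0 0.03 0 -0.56 0 0 0" --pt "0 0.03 0 -0.7 0 0 0" --pt "0 0.03 0 -0.82 0 0 0" --pt "0 0.03 0 -0.87 0 0 0" --pt "0 0.03 0 -0.87 0 0 0"

```text
time: 44.8
tcp_pos: [390.5, -14.0, 28.1]
ee_rot: [[1.0, -0.001, -0.006], [-0.001, -1.0, -0.002], [-0.006, 0.002, -1.0]]
force: [-0.1, -0.1, 0.5]
gripper_width: -0.2
finger_force: 0.0
```

>>> play_rows --pt "0 0.02 0 0 0 0 0" --pt "0 0.04 0 0 0 0 0" --pt "0 0.06 0 0 0 0 0" --pt "0 0.08 0 0 0 0 0" --pt "0 0.1 0 0 0 0 0" --pt "0 0.125 0 0 0 0 0" --pt "0 0.15 0 0 0 0 0" --pt "0 0.175 0 0 0 0 0"

```text
time: 45.8
tcp_pos: [463.1, -13.0, 30.4]
ee_rot: [[1.0, -0.0, -0.0], [-0.0, -1.0, -0.0], [-0.0, 0.0, -1.0]]
force: [-1.3, 0.8, 1.1]
gripper_width: 0.1
finger_force: 0.7
```

>>> play_rows --pt "0 0.025 0 0 0 0 0" --pt "0 0.05 0 0 0 0 0" --pt "0 0.075 0 0 0 0 0" --pt "0 0.1 0 0 0 0 0" --pt "0 0.125 0 0 0 0 0" --pt "0 0.15 0 0 0 0 0" --pt "0 0.175 0 0 0 0 0" --pt "0 0.2 0 0 0 0 0"

```text
time: 46.8
tcp_pos: [543.0, -13.0, 30.4]
ee_rot: [[1.0, -0.0, -0.0], [-0.0, -1.0, -0.0], [-0.0, 0.0, -1.0]]
force: [-1.8, 0.4, -0.2]
gripper_width: -0.1
finger_force: 0.7
```

>>> play_rows --pt "0 0.015 0 0 0 0 0" --pt "0 0.03 0 0 0 0 0" --pt "0 0.045 0 0 0 0 0" --pt "0 0.06 0 0 0 0 0" --pt "0 0.07 0 0 0 0 0" --pt "0 0.08 0 0 0 0 0"

```text
time: 47.55
tcp_pos: [574.5, -13.1, 30.4]
ee_rot: [[1.0, -0.0, -0.0], [-0.0, -1.0, -0.0], [-0.0, 0.0, -1.0]]
force: [-1.4, 0.3, 0.6]
gripper_width: -0.3
finger_force: 0.6
```

>>> play_rows --pt "0 0.005 0 0 0 0 0" --pt "0 0.01 0 0 0 0 0"

```text
time: 47.8
tcp_pos: [578.4, -13.1, 30.4]
ee_rot: [[1.0, -0.0, -0.0], [-0.0, -1.0, -0.0], [-0.0, 0.0, -1.0]]
force: [-1.6, 0.5, 0.5]
gripper_width: -0.1
finger_force: 0.5
```

>>> play_rows --pt "0 0.005 0 0 0 0 0" --pt "0 0.01 0 0 0 0 0"

```text
time: 48.05
tcp_pos: [579.8, -13.0, 30.1]
ee_rot: [[1.0, -0.0, -0.005], [-0.0, -1.0, 0.0], [-0.005, -0.0, -1.0]]
force: [-13.7, 0.1, 10.0]
gripper_width: 0.1
finger_force: 6.2
```

>>> play_rows --pt "0 0.005 0 0 0 0 0" --pt "0 0.005 0 0 0 0 0"

```text
time: 48.3
tcp_pos: [579.8, -13.0, 29.7]
ee_rot: [[1.0, -0.0, -0.009], [-0.0, -1.0, 0.001], [-0.009, -0.001, -1.0]]
force: [-14.3, -0.1, 10.2]
gripper_width: -0.1
finger_force: 7.2
```

Stop felt: 14 N with no further motion. Back off, rise and check.

>>> play_rows --pt "0 -0.03 0 0 0 0 0" --pt "0 -0.08 0 0 0 0 0" --pt "0 -0.16 0 0 0 0 0" --pt "0 -0.25 0 0.05 0 0 0" --pt "0 -0.35 0 0.15 0 0 0" --pt "0 -0.4 0 0.3 0 0 0" --pt "0 -0.4 0 0.45 0 0 0" --pt "0 -0.4 0 0.6 0 0 0"

```text
time: 49.3
tcp_pos: [424.2, -13.1, 272.9]
ee_rot: [[1.0, -0.0, 0.003], [-0.0, -1.0, 0.001], [0.003, -0.001, -1.0]]
force: [1.3, 1.4, -0.1]
gripper_width: -0.3
finger_force: 0.0
```

>>> play_rows --pt "0 0 0 0 0 0 0" --pt "0 0 0 0 0 0 0" --pt "0 0 0 0 0 0 0"

```text
time: 49.68
tcp_pos: [423.7, -13.1, 269.2]
ee_rot: [[1.0, -0.0, -0.002], [-0.0, -1.0, -0.0], [-0.002, 0.0, -1.0]]
force: [-0.3, 0.5, -0.7]
gripper_width: 0.3
finger_force: 0.0
```

Run:
```python
from h import *
brief(); snap('scene','s8')
```

```text
{'time': 49.68, 'tcp_pos': [423.66, -13.06, 269.24], 'force': [-0.28, 0.49, -0.66], 'gripper_width': 0.28, 'finger_force': 0.0}
[[1.0, -0.0, -0.002], [-0.0, -1.0, -0.0], [-0.002, 0.0, -1.0]]
```

View pics/s8.png

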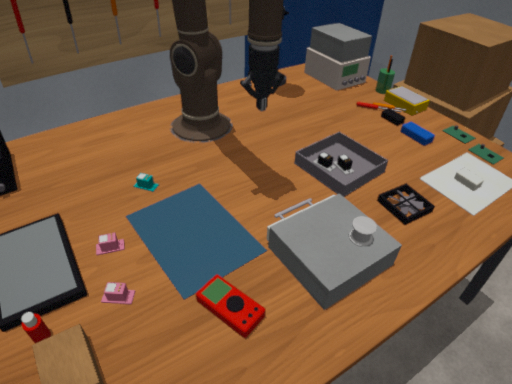

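The drawer is shut (294,208), the two rejects are in the bin (326,160) and (345,162), and the bystanders haven't moved. Handing in.

```bash
python3 -c "
from workcell import ctrl
print(ctrl.job_done())"
```

```text
the job is handed in; nothing more can be done
None
```

I sorted all five modules present and handed the job in: the three heavy ones stand in the drawer, which is shut against its stop, and the two light ones are in the scrap bin; none had a broken ear, and the fan, spool and meter are where they were.

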